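# Swing the vial tray home and lock it with the keeper pin

### The job

The grey vial tray has been swung out on its pivot pin: push it near its free corner, flat on its white board, until it meets the red sprung buffer, and lean on it gently (a steady 10 N or so for about a second, never hard) to seat it so that it stays resting against the buffer when let go. Then take the orange-headed keeper pin from its holder and drop it fully into the hole in the board on the robot's side of the tray, so that the tray cannot swing back. Leave the bottles, beaker and tip box where they stand.

Things in the scene. Friction and masses are not known exactly. Their poses are not given: they have to be found in the camera images.
- board: fixed white base board, 340 x 320 x 20 mm; origin under its centre, x away from the robot at yaw 0, y to the left. It lies on the bench somewhat turned.
- pivot (a point): on the board's top face (z = 20 mm), on the axis of the fixed steel pivot pin (12 mm diameter, 30 mm tall) at (30, -110) mm in the board's frame
- keeper_hole (a point): centre of the mouth of the keeper hole, on the board's top face, 80 mm along from the pivot: 14 mm wide, 16 mm deep. While the tray is swung out its floor covers this hole; with the tray home a pin in the hole stands 1 to 17 mm clear of the tray's robot-side wall
- stop: blue block on the board, 26 x 50 x 36 mm; origin on the board's top, mid robot-side face; axes as the board's. From that face, 18 mm above the board, sticks a red buffer 16 mm across on a 5 N/mm spring (9 mm travel), 170 mm along the tray from the pivot. Its screw was set by hand: its front stands 10 to 38 mm out of the block, not reported, to be felt. Never press it with over 22 N
- tray: loose smooth grey tray, 0.4 to 0.85 kg, its corner hole (0.8 mm play) on the pivot pin. Origin: that hole, underside; y along to the free end, x away from the robot. Outer walls x -20, +90, y -20, +200 mm; rim 32 mm high. Starts 0.45 to 0.85 rad anticlockwise from the board's heading; home is within 0.1 rad of it. It stays where it is left, springing back a little off the buffer
- tray_corner (a point): top of the rim at the tray's robot-side free corner, by a yellow mark; tray frame (-20, 200, 32) mm. Push on the outer face of the robot-side wall (4 mm thick, left out where y is below 20 mm) just short of this corner: drag 0.5 to 3 N, more if borne down on; never push with over 25 N. Two jars 69 mm high stand in the tray at x = 34 to 76, y = -6 to 89 mm, lower vials beyond
- keeper: keeper pin, upright in its holder: steel shank 12 mm diameter with chamfered foot, orange head 20 mm diameter from 66 to 92 mm above its foot; 70 g; origin at the foot, z up. Grip it by the head with the fingers to either side along the tray
- holder: fixed aluminium block 70 x 70 x 30 mm with one hole 14 mm wide and 22 mm deep in the middle of its top, holding the keeper's foot 8 mm above the bench; origin under its centre. It stands to the left or to the right of the board
- amber: amber bottle, 70 mm diameter, 140 mm high, standing on the other side of the board from the holder; leave alone
- wash: white bottle with blue cap, 60 mm diameter, 120 mm high, origin under its centre; leave alone
- jar: clear jar with blue cap, 68 mm diameter, 90 mm high; leave alone
- beaker: glass beaker, 64 mm diameter, 85 mm high; leave alone
- tipbox: blue divided box, 90 x 120 x 50 mm; leave alone
- amber2: large amber bottle, 84 mm diameter, 160 mm high; leave alone
- amber3: large amber bottle, 84 mm diameter, 160 mm high; leave alone

How it is judged:
On the way, in this order (a step that is already met when the one before it is completed fails the run):
1. the tray, flat on its board, is pressed against the buffer with 4 to 13 N for half a second (contact force between tray and stop between 4 and 13 N and angle between the y axis of tray and the y axis of board, either way round below 0.14 rad), for 0.5 s.
2. the keeper pin stands in the hole (horizontal distance between keeper and keeper_hole below 0.003 m and z of keeper in the frame of keeper_hole below -0.012 m), for 0.2 s.
At the end, for the whole second after the job is handed in: The tray lies flat on its pivot pin, within 0.13 rad of the board's heading and still resting against the buffer (over 0.2 N); the keeper pin stands upright in the board's hole, its foot at least 12 mm below the top face; both at rest (all of step 2 and contact force between tray and stop above 0.2 N and angle between the y axis of tray and the y axis of board, either way round below 0.13 rad and horizontal distance between tray and pivot below 0.004 m and z of tray in the frame of pivot below 0.003 m and angle between tray's own z axis and vertical below 0.04 rad and angle between keeper's own z axis and vertical below 0.15 rad and linear speed of tray below 0.01 m/s and linear speed of keeper below 0.02 m/s); the robot touches nothing.
It fails at once if the fingers push the tray with more than 25 N (contact force between the fingers and tray above 25 N).
It fails at once if the buffer is pressed with more than 22 N (contact force between tray and stop above 22 N).
It fails at once if the tray is lifted off or tipped up (angle between tray's own z axis and vertical above 0.15 rad or z of tray in the frame of pivot above 0.015 m).
It fails at once if a bottle, the jar, the beaker or the tip box is moved more than 30 mm (distance of any of amber, wash, jar, beaker, tipbox, amber2, amber3 from where it was at the start of the episode above 0.03 m).
It also fails if it takes over 64 s, if anything falls off the work surface, if the arm or the gripper's body presses on something with over 40 N, if the wrist force passes 120 N, or if a joint passes its speed limit or range.

### The arm

A 7-joint arm with a two-finger parallel gripper is mounted at the origin on the work surface. World frame = base frame: x ahead of the robot, y to its left, z up, the work surface at z = 0. Lengths are in m, angles in rad, forces in N, time in s.
With the tool pointing down it reaches from about 0.425 to 0.825 m from the base axis. Payload 3.6 kg.
Tool frame: the origin (TCP) lies at the very end of the fingers, on their centre line; the grasp point (between the pads) lies 19 mm behind it (env.grasp_offset is the distance from the TCP to the grasp point, in m); z points along the fingers, y is the line along which they close (so a half turn about z gives the same grasp; the last joint's range is limited). The gripper opens to 85 mm and grips with 20 to 120 N. Pads are 22 mm wide; open, the fingers measure 114 mm over their backs; the gripper's body (76 mm by 85 mm) begins 54 mm behind the grasp point. The pads swing forward as they close: fully open they stand 13 mm farther back than shut.
Start: joints at [1.075, 0.615, -0.013, 1.423, 0.008, 1.103, -0.04], TCP at [0.294, -0.58, 0.231] pointing down, gripper open.
Joint ranges: [-3.12, 3.12], [-0.3, 2.06], [-1.34, 1.32], [0.26, 2.42], [-1.36, 4.5], [0.01, 1.98], [-2.84, 2.84]. Speed limits (rad/s): [2.79, 2.79, 3.14, 3.14, 3.14, 3.14, 3.14].

### API

Orientations are given as a unit quaternion [w, x, y, z].
In Python, from plant import env gives the robot as it stands.
- The arm moves only by the shell command python3 shift.py FILE [OPENING], which reads ROWS from the file FILE. ROWS is a JSON list of rows, 1 to 12 of them, each an object with the fields xyz (a list: dx, dy, dz in shares of the most that a row can go, 1 being 50 mm), turn_vec (a list: a rotation vector rx, ry, rz in units of 0.1 rad); a field left out counts as zero; each row shifts and turns the commanded pose from where the row before left it, along the tool's axes as they then stand; what a row does not reach is not made up. A row lasts 1/10 s, in which the tool goes at most 0.05 m and 0.15 rad, less where a joint would pass 70% of its speed; a pose out of reach is approached as far as the arm can. OPENING is the finger opening in m, set as the command begins (- or left out keeps the last). The fingers move at their own pace and stop on an object; the grip force is fixed at half the most. Time passes only in rows, so rows that do not move let the fingers close. It prints the time, the measured TCP pose, the force, the opening and the grip force at its end. Input that does not fit is refused with a message, and nothing moves.
- env.get_state(): the state, without advancing time (a new reading comes with each control period).
- env.read_camera(name): name is "scene" or "side" or "wrist"; returns a dict with "img" (420x560x3 uint8, blue, green, red), "z_map" (420x560 float32, m along the optical axis (not along the pixel's ray), 0 where there is no reading), "fx", "fy", "cx", "cy" (pixels), "D" ([k1, k2, p1, p2, k3] as OpenCV has them; the pictures are not rectified), "camera_from_world" (4x4, takes a point from world to camera coordinates); the wrist camera has in their place "tool_from_camera" (4x4, takes a point from camera to tool coordinates, whose origin is the TCP and whose axes are the flange's). Camera axes: x right, y down, z forward; pixel columns grow to the right and rows downward; lengths in m; the calibration is good to about 2 mm. A picture is of the moment at which its call begins: read the wrist's pose just before it.
- env.hand_in(): hands the job in; it is judged then, once.
The state is a dict: "t": time; "joints": joint angles; "dq": joint speeds; "tau": joint torques, N m; "position": TCP position; "tool_rot": TCP orientation; "force": force on the tool from outside, world axes, zero at the start; "ft_torque": the same for the moment, N m; "gripper_width": finger opening in m; "finger_force": force on a finger pad.
Only numpy, scipy, OpenCV 4.12 (cv2) and the standard library are available. Lean on these libraries where they do the work, as an engineer would, in place of code of your own. Each camera call takes 0.05 s, during which the arm holds its last target. There are 200 camera calls.

## Working session

There is one attempt and no reset: what is moved stays moved. The work goes in short steps, Python scripts to look and compute and a shell command to move; the robot and the scene stay as the last step left them, time stands still between calls to the robot, and variables do not carry over. Pictures are saved under pics/ and viewed, at most 10 in all, crops included, and the job is handed in when it is done.

```bash
ls; mkdir -p pics; cat > h.py <<'E'
import numpy as np, cv2
from plant import env
from scipy.spatial.transform import Rotation as R
def cam(n):
    s=env.get_state(); c=env.read_camera(n)
    if n=="wrist":
        q=np.array(s["tool_rot"]); T=np.eye(4); T[:3,:3]=R.from_quat(q[[1,2,3,0]]).as_matrix(); T[:3,3]=s["position"]
        c["W"]=T@np.array(c["tool_from_camera"])
    else: c["W"]=np.linalg.inv(np.array(c["camera_from_world"]))
    c["K"]=np.array([[c["fx"],0,c["cx"]],[0,c["fy"],c["cy"]],[0,0,1]]); return c
def cloud(c):
    h,w=c["z_map"].shape
    u,v=np.meshgrid(np.arange(w),np.arange(h))
    p=cv2.undistortPoints(np.stack([u,v],-1).reshape(-1,1,2).astype(float),c["K"],np.array(c["D"])).reshape(h,w,2)
    z=c["z_map"][...,None]; P=np.concatenate([p*z,z],-1)
    return P@c["W"][:3,:3].T+c["W"][:3,3]
def onplane(c,uv,z):
    p=cv2.undistortPoints(np.array(uv,float).reshape(-1,1,2),c["K"],np.array(c["D"])).reshape(-1,2)
    d=np.c_[p,np.ones(len(p))]@c["W"][:3,:3].T; o=c["W"][:3,3]
    return o+d*((z-o[2])/d[:,2])[:,None]
E
python3 - <<'E'
from h import *
import pickle
s=env.get_state();print(s)
for n in("scene","side"):
    c=cam(n);cv2.imwrite(f"pics/{n}0.png",c["img"]);pickle.dump(c,open(n+"0.pkl","wb"));print(c["W"][:3,3])
E
```

```text
pics
plant.py
shift.py
{'t': 0.0, 'joints': array([ 1.07552895,  0.61593755, -0.01263432,  1.42490314,  0.00813449,
        1.10339457, -0.04035756]), 'dq': array([ 0.00038998, -0.00069522,  0.00037506,  0.00092998,  0.0009653 ,
       -0.00016912, -0.00041964]), 'tau': array([ 5.00848626e-05, -4.69216883e+01,  2.59246426e-01, -1.71032399e+01,
        1.00306707e-02,  9.57396522e-03,  2.61951595e-05]), 'position': array([ 0.29332444, -0.57919501,  0.2301248 ]), 'tool_rot': array([-1.25341597e-03,  9.72640673e-01,  2.32311087e-01, -3.29207411e-04]), 'force': array([-0.3249257 ,  0.6045428 ,  0.37974696]), 'ft_torque': array([ 0.0295851 ,  0.03034718, -0.01738562]), 'finger_force': 0.0, 'gripper_width': 0.08560170365746667}
[ 1.62939931 -1.03560151  1.18377718]
[0.34906087 0.92512544 0.62395368]
```

View pics/scene0.png

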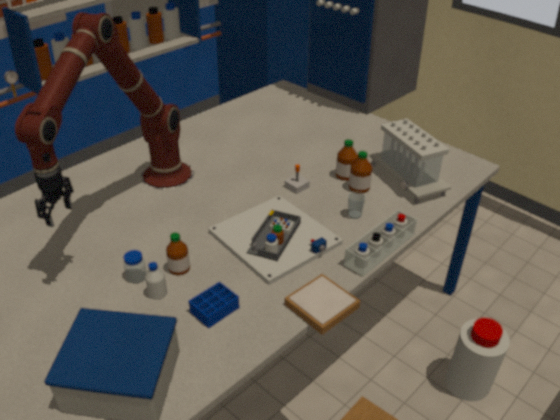

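View pics/side0.png

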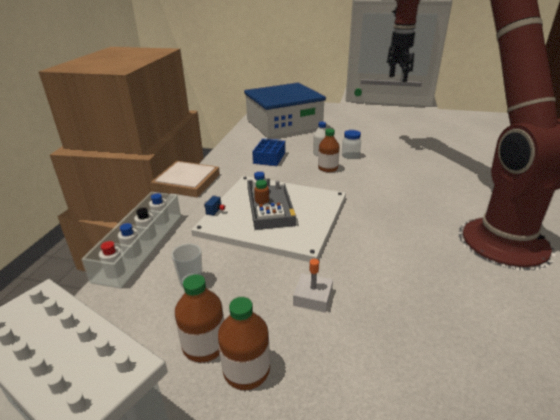

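The scene view shows the board centred near (275,237), with the holder and keeper at (297,180) on the robot's left. In the side view the board is near (272,215) and the keeper near (314,275). Next I'll measure them with depth.

```bash
python3 - <<'E'
from h import *
import pickle
for n,box in(("scene",(205,190,345,280)),("side",(195,170,350,310))):
    c=pickle.load(open(n+"0.pkl","rb"));P=cloud(c);im=c["img"].astype(int);b,g,r=im[...,0],im[...,1],im[...,2]
    v=c["z_map"]>0; z=P[...,2]
    hsv=cv2.cvtColor(c["img"],cv2.COLOR_BGR2HSV)
    x0,y0,x1,y1=box; M=np.zeros(v.shape,bool);M[y0:y1,x0:x1]=1
    m=M&v&(abs(z-.02)<.005)&(im.min(2)>120)
    l,lab,st,_=cv2.connectedComponentsWithStats(m.astype(np.uint8)); k=1+st[1:,4].argmax()
    # board outline: use convex hull of the pixels
    uv=np.argwhere(lab==k)[:,::-1]
    Q=onplane(c,uv,.02); rc=cv2.minAreaRect((Q[:,:2]*1000).astype(np.float32)); print(n,"board",rc,cv2.boxPoints(rc).round(1).tolist(), "z",np.median(z[lab==k]))
    o=v&(hsv[...,0]<12)&(hsv[...,1]>170)&(hsv[...,2]>110)
    for nm,mm in(("orange",o&(z>.06)&(z<.13)),("hold",v&(abs(z-.03)<.004)&(np.hypot(P[...,0]-.55,P[...,1]-.2)<.5))):
        l,lab2,st,ct=cv2.connectedComponentsWithStats(mm.astype(np.uint8))
        for i in range(1,l):
            if st[i,4]>12: q=P[lab2==i];print(nm,ct[i].round(),st[i,4],q.mean(0).round(4),q.min(0).round(3),q.max(0).round(3))
c=pickle.load(open("side0.pkl","rb"));
cv2.imwrite("pics/side_c.png",cv2.resize(c["img"][165:315,190:360],None,fx=4,fy=4,interpolation=cv2.INTER_CUBIC))
c=pickle.load(open("scene0.pkl","rb"));
cv2.imwrite("pics/scene_c.png",cv2.resize(c["img"][160:280,205:345],None,fx=5,fy=5,interpolation=cv2.INTER_CUBIC))
E
```

```text
scene board ((603.6785888671875, 10.4564208984375), (316.6468200683594, 340.0113830566406), 83.34552001953125) [[416.5, -127.0999984741211], [754.2000122070312, -166.5], [790.9000244140625, 148.0], [453.20001220703125, 187.39999389648438]] z 0.018910029332609657
orange [401. 216.] 27 [0.9012 0.326  0.0825] [0.887 0.314 0.077] [0.915 0.341 0.09 ]
hold [340. 172.] 21 [0.5268 0.4619 0.0308] [0.502 0.455 0.026] [0.547 0.472 0.034]
hold [296. 181.] 132 [0.4428 0.2966 0.0291] [0.406 0.261 0.026] [0.482 0.334 0.034]
hold [358. 187.] 29 [0.6406 0.4318 0.0301] [0.612 0.418 0.027] [0.665 0.448 0.034]
hold [359. 212.] 13 [0.7416 0.3029 0.0303] [0.736 0.293 0.026] [0.746 0.317 0.033]
hold [278. 216.] 32 [0.5528 0.0794 0.0293] [0.53  0.056 0.026] [0.586 0.095 0.033]
hold [267. 222.] 15 [0.5483 0.0314 0.0297] [0.538 0.014 0.026] [0.56  0.051 0.034]
hold [292. 219.] 13 [0.6021 0.1032 0.0306] [0.59  0.094 0.026] [0.611 0.112 0.033]
hold [265. 231.] 54 [ 0.5804 -0.0104  0.0284] [ 0.559 -0.044  0.026] [0.608 0.018 0.034]
hold [293. 232.] 17 [0.6535 0.0514 0.03  ] [0.638 0.016 0.026] [0.667 0.087 0.034
[... 2097 characters left out ...]
6 -0.023  0.033]
hold [286. 200.] 14 [ 0.5725 -0.0324  0.0288] [ 0.563 -0.053  0.026] [ 0.581 -0.012  0.034]
hold [262. 202.] 40 [ 0.6362 -0.0024  0.0301] [ 0.616 -0.034  0.026] [0.657 0.016 0.034]
hold [134. 253.] 284 [0.8698 0.276  0.0301] [0.855 0.069 0.026] [0.939 0.372 0.034]
hold [211. 211.] 32 [0.7606 0.0744 0.0302] [0.75  0.06  0.026] [0.777 0.081 0.034]
hold [274. 224.] 101 [0.575  0.0972 0.0301] [0.524 0.076 0.026] [0.624 0.117 0.034]
hold [313. 288.] 753 [0.4374 0.3057 0.0293] [0.401 0.262 0.026] [0.474 0.339 0.033]
hold [201. 350.] 105 [0.6046 0.5037 0.0298] [0.579 0.486 0.026] [0.645 0.512 0.034]
hold [247. 375.] 147 [0.509  0.5332 0.0299] [0.48  0.499 0.026] [0.556 0.545 0.034]
```

View pics/side_c.png

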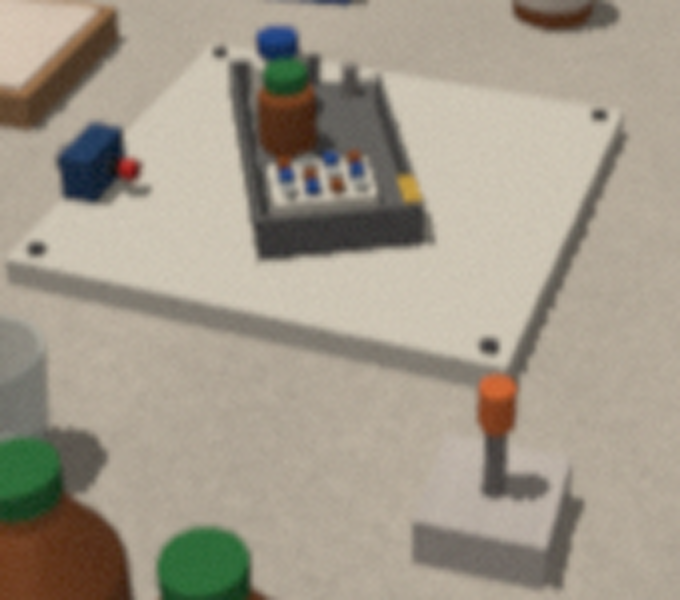

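View pics/scene_c.png

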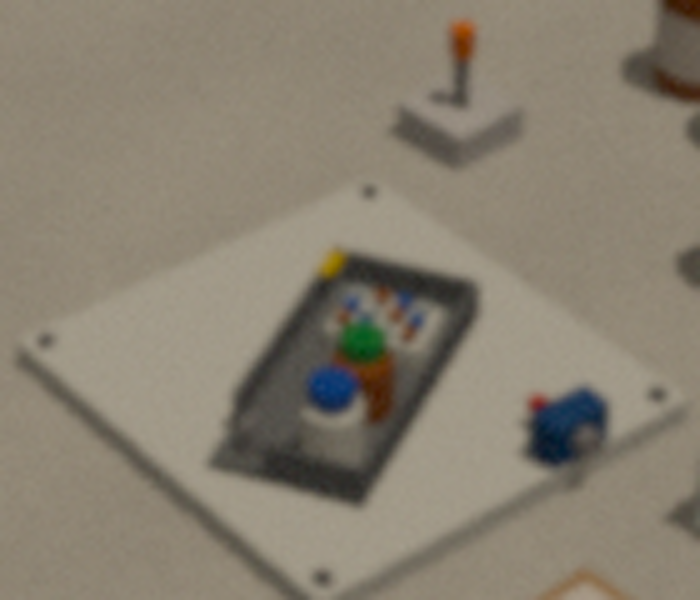

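```bash
python3 - <<'E'
from h import *
import pickle
for n,uv in(("scene",[(279,198),(214,228),(336.4,239),(269.4,275.6)]),("side",[(312.25,251.5),(339.75,193.75),(199.25,227),(245,178)])):
    c=pickle.load(open(n+"0.pkl","rb"));p=onplane(c,uv,.02)[:,:2]
    print(n,p.round(4).tolist(),p.mean(0).round(4));d=p[2]-p[0]+p[3]-p[1];e=p[0]-p[1]+p[2]-p[3]
    print("yaw",np.arctan2(d[1],d[0]),np.arctan2(-e[0],e[1]))
c=pickle.load(open("scene0.pkl","rb"));print("yellow",onplane(c,[(205+332/5,160+262/5)],.052),"stop red",onplane(c,[(205+538/5,160+403/5)],.038), "head",onplane(c,[(205+462/5,160+30/5)],.1))
c=pickle.load(open("side0.pkl","rb"));print("yellow",onplane(c,[(190+407/4,165+188/4)],.052),"red",onplane(c,[(190+130/4,165+169/4)],.038),"head",onplane(c,[(190+497/4,165+382/4)],.1))
w=cam("wrist");print(np.array(w["tool_from_camera"]).round(3),w["K"])
E
```

```text
scene [[0.4674, 0.1742], [0.4336, -0.1155], [0.7756, 0.136], [0.7414, -0.1517]] [0.6045 0.0107]
yaw -0.12021830535161998 -0.11716982448523568
side [[0.4611, 0.1745], [0.4277, -0.113], [0.7682, 0.1381], [0.7348, -0.1485]] [0.5979 0.0128]
yaw -0.11646221589169001 -0.11575178821585787
yellow [[0.54200493 0.05866264 0.052     ]] stop red [[0.73748309 0.05573993 0.038     ]] head [[0.44851669 0.2936537  0.1       ]]
yellow [[0.53549845 0.06332449 0.052     ]] red [[0.73117685 0.05965211 0.038     ]] head [[0.43744717 0.30153192 0.1       ]]
[[-0.001 -0.957 -0.292  0.074]
 [ 1.    -0.    -0.     0.   ]
 [ 0.    -0.292  0.957 -0.143]
 [ 0.     0.     0.     1.   ]] [[323.01577004   0.         278.50213878]
 [  0.         323.01577004 206.36854263]
 [  0.           0.           1.        ]]
```
Camera offset differences of ~6mm: scene vs side. Average (0.601,0.012). Wrist will refine.

Careful with the scale: shifts go in shares of 50 mm and turns go in units of 0.1 rad. That gives: -0.03 m is -0.6, -0.04 m is -0.8, 0.147 rad is 1.47.

```bash
echo '[{"xyz": [0, 0, -0.6], "turn_vec": [0, 0, 1.47]}, {"xyz": [0, 0, -0.6], "turn_vec": [0, 0, 1.47]}, {"xyz": [0, 0, -0.6], "turn_vec": [0, 0, 1.47]}, {"xyz": [0, 0, -0.4], "turn_vec": [0, 0, 1.47]}, {"xyz": [0.24, -0.6, 0]}, {"xyz": [0.24, -0.8, 0]}, {"xyz": [0.24, -0.8, 0]}, {"xyz": [0.24, -0.8, 0]}, {"xyz": [0.24, -0.8, 0]}, {"xyz": [0.24, -0.8, 0]}, {"xyz": [0.24, -0.8, 0]}, {"xyz": [0.24, -0.8, 0]}]' > rows.txt && python3 shift.py rows.txt 0.0
echo '[{"xyz": [0.24, -0.8, 0]}, {"xyz": [0.24, -0.8, 0]}, {"xyz": [0.24, -0.8, 0]}, {"xyz": [0.24, -0.8, 0]}, {"xyz": [0.24, -0.8, 0]}, {"xyz": [0.24, -0.8, 0]}, {"xyz": [0.24, -0.8, 0]}, {"xyz": [0.24, -0.8, 0]}, {}]' > rows.txt && python3 shift.py rows.txt
```

```text
t: 1.35
position: [0.4261, -0.2816, 0.3412]
tool_rot: [-0.0, 0.998, -0.06, -0.0]
force: [0.9, 0.0, -0.8]
gripper_width: 0.0001
finger_force: 0.0
t: 2.25
position: [0.5601, 0.0314, 0.3403]
tool_rot: [-0.003, 0.999, -0.053, -0.001]
force: [-0.1, 0.0, -1.1]
gripper_width: -0.0002
finger_force: 0.0
```

```bash
python3 - <<'E'
from h import *
import pickle
c=cam("wrist");pickle.dump(c,open("w0.pkl","wb"));cv2.imwrite("pics/w0.png",cv2.resize(c["img"],(800,600)))
E
```

```text
(no output)
```

View pics/w0.png

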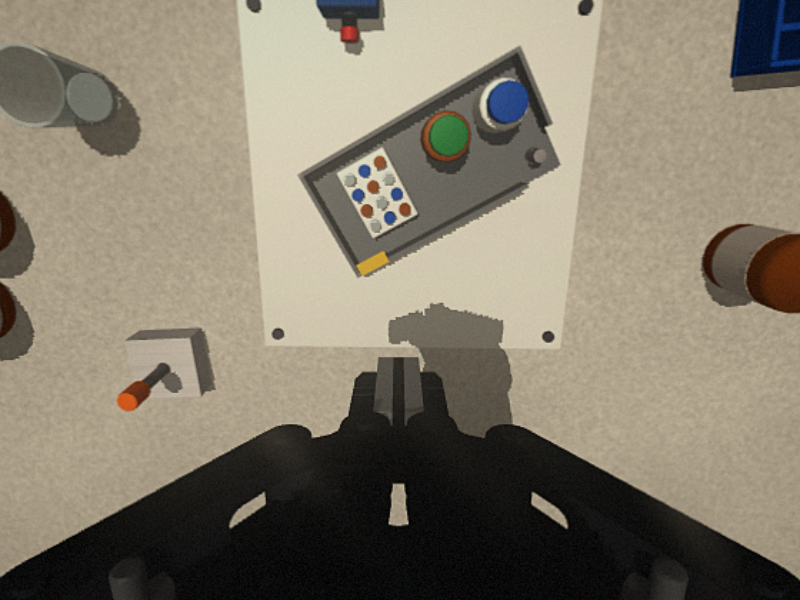

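The wrist view (800x600) shows the board screws at (254,5), (586,6), (278,334) and (548,337). The pivot pin top is at (540,154), the yellow corner at (359,276) and the far rim corner at (302,176). The buffer tip is at (350,38) and the keeper head top at (127,401).

```bash
python3 - <<'E'
from h import *
import pickle
c=pickle.load(open("w0.pkl","rb"));k=.7
f=lambda l,z:onplane(c,np.array(l)*k,z)[:,:2]
p=f([(278,334),(548,337),(254,5),(586,6)],.02);print(p.round(4).tolist())
d=p[2]-p[0]+p[3]-p[1];e=p[0]-p[1]+p[2]-p[3];y=(np.arctan2(d[1],d[0])+np.arctan2(-e[0],e[1]))/2
ctr=p.mean(0);Rm=np.array([[np.cos(y),-np.sin(y)],[np.sin(y),np.cos(y)]])
print("yaw",y,"ctr",ctr,"pivot",ctr+Rm@[.03,-.11],"holeguess",ctr+Rm@[-.005,-.03])
print("pin",f([(540,154)],.05)); co=f([(359,276)],.052)[0];c2=f([(302,176)],.052)[0];print("corner",co,c2)
pv=ctr+Rm@[.03,-.11];v=co-pv;a=np.arctan2(v[1],v[0])-np.arctan2(.2,-.02);print("tray yaw",a,a-y,np.hypot(*v))
print("red",f([(350,38)],.038),"red in board",Rm.T@(f([(350,38)],.038)[0]-ctr));print("head",f([(127,401)],.1),"holdertop", f([(127,341),(201,329),(208,396),(138,397)],.03).round(4).tolist())
P=cloud(c);hsv=cv2.cvtColor(c["img"],cv2.COLOR_BGR2HSV)
m=(hsv[...,0]<14)&(hsv[...,1]>170)&(P[...,2]>.09)&(np.hypot(P[...,0]-.44,P[...,1]-.3)<.05)
print(m.sum(),P[m].mean(0),P[m].min(0),P[m].max(0))
print(env.get_state()["position"],env.get_state()["force"])
E
```

```text
[[0.4621, 0.1736], [0.4282, -0.1158], [0.7713, 0.1374], [0.7387, -0.1525]]
yaw -0.11565470680195145 ctr [0.60006771 0.01068057] pivot [ 0.61717362 -0.10204648] holeguess [ 0.59163921 -0.01854203]
pin [[ 0.61952266 -0.10195569]]
corner [0.52515182 0.07415014] [0.6235656  0.11324917]
tray yaw 0.3816339931097754 0.49728869991172686 0.19877943463753311
red [[0.73258177 0.05558612]] red in board [0.12644682 0.05989729]
head [[0.44012721 0.30050636]] holdertop [[0.4748, 0.3314], [0.48, 0.2501], [0.4015, 0.2607], [0.4084, 0.3379]]
206 [0.44182614 0.29857565 0.09888276] [0.43068375 0.29026161 0.09005832] [0.4505914  0.30920453 0.10262041]
[0.55938705 0.02703422 0.34044923] [ 0.41790626 -1.18882962 -0.09994831]
```

To row units: 0.04 m is 0.8, 0.045 m is 0.9.

```bash
echo '[{"xyz": [-0.62, -0.22, 0.2]}, {"xyz": [-0.62, -0.23, 0.2]}, {"xyz": [0, 0, 0.9]}, {"xyz": [0, 0, 0.9]}, {"xyz": [0, 0, 0.9]}, {"xyz": [0, 0, 0.9]}, {"xyz": [0, 0, 0.8]}, {"xyz": [0, 0, 0.6]}, {}, {}]' > rows.txt && python3 shift.py rows.txt; python3 -c "
from plant import env; s=env.get_state(); print(s['position'],s['tool_rot'],s['force'])"
```

```text
t: 3.3
position: [0.5005, 0.0516, 0.0717]
tool_rot: [0.0, 0.998, -0.06, -0.0]
force: [0.2, -0.5, 1.1]
gripper_width: -0.0003
finger_force: 0.0
[0.50052481 0.05157696 0.07172426] [ 3.24325973e-04  9.98184980e-01 -6.02215471e-02 -7.12112490e-05] [ 0.22187794 -0.49623171  1.05918475]
```

To row units: -0.0045 m is -0.09, 0.02 m is 0.4.

```bash
echo '[{"xyz": [0, -0.09, 0.4]}, {"xyz": [0, 0, 0.39]}, {}, {"xyz": [0.16, -0.06, 0]}, {"xyz": [0.16, -0.06, 0]}, {"xyz": [0.16, -0.06, 0]}, {"xyz": [0.16, -0.06, 0]}, {}]' > rows.txt && python3 shift.py rows.txt; echo '[{"xyz": [0.16, -0.06, 0]}, {"xyz": [0.16, -0.06, 0]}, {"xyz": [0.16, -0.06, 0]}, {}]' > rows.txt && python3 shift.py rows.txt
```

```text
t: 4.1
position: [0.5363, 0.0658, 0.0323]
tool_rot: [-0.001, 0.998, -0.059, 0.002]
force: [0.2, 0.3, 0.4]
gripper_width: -0.0
finger_force: 0.0
t: 4.5
position: [0.5613, 0.0719, 0.032]
tool_rot: [-0.001, 0.998, -0.059, 0.002]
force: [-0.0, 0.1, -0.9]
gripper_width: 0.0003
finger_force: 0.0
```

```bash
cat >> h.py <<'E'
def yellow(n="side",c=None):
    c=c or cam(n);hsv=cv2.cvtColor(c["img"],cv2.COLOR_BGR2HSV);P=cloud(c)
    m=(abs(hsv[...,0].astype(int)-24)<6)&(hsv[...,1]>140)&(hsv[...,2]>90)&(P[...,2]>.03)&(P[...,2]<.07)&(np.hypot(P[...,0]-.58,P[...,1]-.05)<.15)
    v,u=np.nonzero(m); return m.sum(),onplane(c,[(u.mean(),v.mean())],.052)[0,:2] if m.any() else None
E
python3 - <<'E'
from h import *
import pickle
for n in("side","scene"): print(n,yellow(n,pickle.load(open(n+"0.pkl","rb"))),yellow(n))
F=[]
for i in range(6): F.append(env.get_state()["force"]); env.read_camera("side")
print(np.mean(F,0))
E
```

```text
side (np.int64(21), array([0.53622438, 0.06160093])) (np.int64(25), array([0.57659116, 0.07629937]))
scene (np.int64(17), array([0.54193806, 0.05703116])) (np.int64(22), array([0.58152641, 0.07162534]))
[-0.25877679 -0.24998319  0.03304917]
```

```bash
echo '[{"xyz": [0.14, -0.04, 0]}, {"xyz": [0.14, -0.04, 0]}, {"xyz": [0.14, -0.04, 0]}, {"xyz": [0.1, -0.02, 0]}, {}]' > rows.txt && python3 shift.py rows.txt; python3 - <<'E'
from h import *
print(yellow("side"))
F=[]
for i in range(4): F.append(env.get_state()["force"]); env.read_camera("side")
print(np.mean(F,0),env.get_state()["position"])
E
```

```text
t: 5.4
position: [0.5872, 0.0753, 0.0319]
tool_rot: [-0.0, 0.998, -0.06, 0.001]
force: [-0.2, -0.2, -0.1]
gripper_width: -0.0001
finger_force: 0.0
(np.int64(26), array([0.60212962, 0.0811969 ]))
[-0.03466998  0.00446071 -0.35806097] [0.58592374 0.07477014 0.03196508]
```

To row units: 0.003 m is 0.06.

```bash
echo '[{"xyz": [0.06, 0, 0]}, {"xyz": [0.06, 0, 0]}]' > rows.txt && python3 shift.py rows.txt; echo '[{"xyz": [0.06, 0, 0]}]' > rows.txt && python3 shift.py rows.txt;echo '[{"xyz": [0.04, 0, 0]}]' > rows.txt && python3 shift.py rows.txt
```

```text
t: 5.85
position: [0.5907, 0.0747, 0.0317]
tool_rot: [-0.0, 0.998, -0.059, -0.001]
force: [-1.6, 1.0, 1.3]
gripper_width: 0.0001
finger_force: 1.0
t: 5.95
position: [0.594, 0.0745, 0.0317]
tool_rot: [-0.0, 0.998, -0.059, -0.001]
force: [-1.8, 1.3, 0.5]
gripper_width: -0.0002
finger_force: 0.9
t: 6.05
position: [0.5965, 0.0741, 0.0317]
tool_rot: [-0.0, 0.998, -0.059, -0.0]
force: [-2.7, 1.2, 0.3]
gripper_width: -0.0006
finger_force: 0.9
```

```bash
for i in 1; do echo '[{"xyz": [0.04, 0, 0]}]' > rows.txt && python3 shift.py rows.txt; done; echo '[{"xyz": [0.04, 0, 0]}]' > rows.txt && python3 shift.py rows.txt; python3 - <<'E'
from h import *
print(yellow("side"),env.get_state()["force"])
E
```

```text
t: 6.15
position: [0.5984, 0.0738, 0.0317]
tool_rot: [-0.0, 0.998, -0.059, -0.0]
force: [-1.4, 0.5, -0.0]
gripper_width: 0.0001
finger_force: 0.9
t: 6.25
position: [0.6005, 0.0735, 0.0317]
tool_rot: [-0.0, 0.998, -0.059, -0.0]
force: [-1.4, 0.8, 0.5]
gripper_width: 0.0001
finger_force: 0.9
(np.int64(28), array([0.6148101 , 0.08075958])) [0.02676568 1.24859256 0.05947066]
```

To row units: 0.0015 m is 0.03.

```bash
echo '[{"xyz": [0.03, 0, 0]}]' > rows.txt && python3 shift.py rows.txt|grep -E "pos|force: \["; echo '[{"xyz": [0.03, 0, 0]}]' > rows.txt && python3 shift.py rows.txt|grep -E "pos|force: \["
```

```text
position: [0.6019, 0.0732, 0.0318]
force: [-2.5, 1.2, 0.2]
position: [0.6035, 0.0731, 0.0318]
force: [-1.3, 1.0, -0.2]
```

To row units: 0.001 m is 0.02.

```bash
echo '[{"xyz": [0.02, 0, 0]}]' > rows.txt && python3 shift.py rows.txt|grep -E "pos|force: \["; echo '[{"xyz": [0.02, 0, 0]}]' > rows.txt && python3 shift.py rows.txt|grep -E "pos|force: \["
```

```text
position: [0.6046, 0.0729, 0.0318]
force: [-1.9, 1.3, 0.4]
position: [0.6055, 0.0728, 0.0318]
force: [-1.9, 0.4, -0.1]
```

To row units: 0.0015 m is 0.03.

```bash
echo '[{"xyz": [0.03, 0, 0]}]' > rows.txt && python3 shift.py rows.txt|grep -E "pos|force: \["; echo '[{"xyz": [0.03, 0, 0]}]' > rows.txt && python3 shift.py rows.txt|grep -E "pos|force: \["
```

```text
position: [0.6069, 0.0726, 0.0318]
force: [-2.2, 1.6, 0.1]
position: [0.6085, 0.0724, 0.0319]
force: [-2.3, 0.9, -0.4]
```

```bash
python3 - <<'E'
from h import *
c=cam("wrist");cv2.imwrite("pics/w1.png",cv2.resize(c["img"],(800,600)))
E
```

```text
(no output)
```

View pics/w1.png

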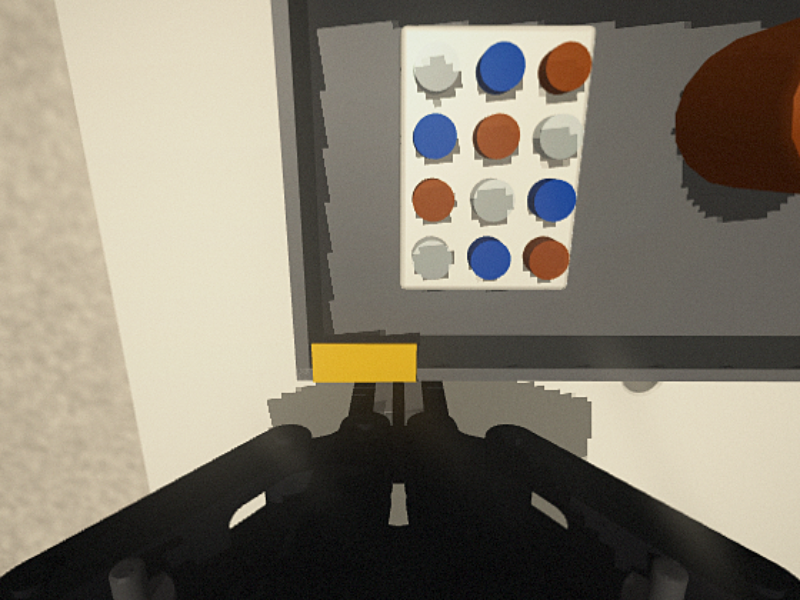

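The tray's robot-side wall now runs level across the wrist view (y≈380), so it is nearly parallel to the board. The keeper hole is just showing at (640,386). The buffer still hasn't been reached, so I keep creeping forward.

```bash
echo '[{"xyz": [0.02, 0, 0]}]' > rows.txt && python3 shift.py rows.txt|grep -E "pos|force: \["; echo '[{"xyz": [0.02, 0, 0]}]' > rows.txt && python3 shift.py rows.txt|grep -E "pos|force: \["
```

```text
position: [0.6094, 0.0722, 0.0319]
force: [-1.9, 0.7, 0.6]
position: [0.6104, 0.0722, 0.0318]
force: [-1.5, 0.8, 0.1]
```

To row units: 0.001 m is 0.02.

```bash
echo '[{"xyz": [0.02, 0, 0]}]' > rows.txt && python3 shift.py rows.txt|grep -E "pos|force: \["; echo '[{"xyz": [0.02, 0, 0]}]' > rows.txt && python3 shift.py rows.txt|grep -E "pos|force: \["
```

```text
position: [0.6109, 0.0721, 0.0318]
force: [-3.6, 1.1, 1.3]
position: [0.6112, 0.0721, 0.0317]
force: [-5.5, 1.3, 2.7]
```

```bash
echo '[{"xyz": [0.02, 0, 0]}]' > rows.txt && python3 shift.py rows.txt|grep -E "pos|force: \["; echo '[{"xyz": [0.02, 0, 0]}]' > rows.txt && python3 shift.py rows.txt|grep -E "pos|force: \["
```

```text
position: [0.6113, 0.072, 0.0316]
force: [-6.2, 1.2, 3.8]
position: [0.6115, 0.0719, 0.0315]
force: [-7.3, 1.3, 3.4]
```

```bash
echo '[{"xyz": [0.02, 0, 0]}]' > rows.txt && python3 shift.py rows.txt|grep -E "pos|force: \["; echo '[{"xyz": [0.02, 0, 0]}]' > rows.txt && python3 shift.py rows.txt|grep -E "pos|force: \["
```

```text
position: [0.6117, 0.0719, 0.0313]
force: [-9.2, 2.2, 4.8]
position: [0.6119, 0.0719, 0.0312]
force: [-9.9, 1.6, 5.6]
```

To row units: 0.001 m is 0.02.

```bash
echo '[{"xyz": [0.02, 0, 0]}, {}]' > rows.txt && python3 shift.py rows.txt|grep -E "pos|force: \["
```

```text
position: [0.6122, 0.0719, 0.031]
force: [-9.0, 2.0, 5.1]
```

```bash
echo '[{}, {}, {}, {}]' > rows.txt && python3 shift.py rows.txt|grep -E "pos|force: \["; echo '[{}, {}, {}, {}, {}, {}]' > rows.txt && python3 shift.py rows.txt
```

```text
position: [0.6121, 0.0719, 0.031]
force: [-10.2, 1.7, 4.3]
t: 8.95
position: [0.6121, 0.0719, 0.031]
tool_rot: [0.0, 0.998, -0.059, -0.006]
force: [-9.8, 1.4, 4.2]
gripper_width: -0.0002
finger_force: 5.0
```

```bash
echo '[{"xyz": [-0.02, 0, 0]}, {"xyz": [-0.02, 0, 0]}, {"xyz": [-0.02, 0, 0]}, {"xyz": [-0.02, 0, 0]}, {"xyz": [-0.02, 0, 0]}, {"xyz": [-0.02, 0, 0]}, {"xyz": [-0.02, 0, 0]}, {"xyz": [-0.02, 0, 0]}, {"xyz": [-0.02, 0, 0]}, {"xyz": [-0.04, 0, 0]}, {"xyz": [-0.2, 0, 0]}, {"xyz": [-0.3, 0, 0]}]' > rows.txt && python3 shift.py rows.txt|grep -E "pos|force: \["; echo '[{"xyz": [0, 0, -0.8]}, {"xyz": [0, 0, -0.9]}, {"xyz": [-0.34, 0.6, -0.9]}, {"xyz": [-0.34, 0.66, -0.8]}, {"xyz": [-0.34, 0.66, 0]}, {}, {}, {}]' > rows.txt && python3 shift.py rows.txt
python3 - <<'E'
from h import *
import pickle
c=cam("wrist");pickle.dump(c,open("w2.pkl","wb"));cv2.imwrite("pics/w2.png",cv2.resize(c["img"],(800,600)))
print(env.get_state()["position"],env.get_state()["tool_rot"],c["W"][:3,3])
E
```

```text
position: [0.5821, 0.0756, 0.0321]
force: [-1.0, 1.2, 0.3]
t: 10.95
position: [0.5238, -0.0065, 0.193]
tool_rot: [-0.001, 0.998, -0.059, 0.0]
force: [0.2, 0.7, -0.0]
gripper_width: 0.0
finger_force: 0.0
[ 0.52392584 -0.00628644  0.19276574] [-4.98475944e-04  9.98291305e-01 -5.84311483e-02 -1.53380989e-04] [ 0.59716078 -0.01598768  0.33644075]
```

View pics/w2.png

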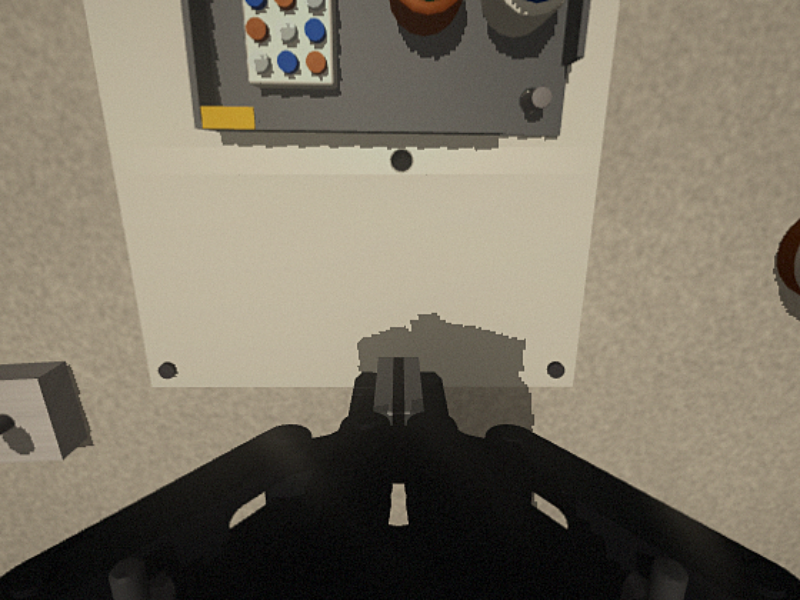

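The hole shows clearly at (401,160) in the 800 px view, just on the robot's side of the tray wall. The pivot pin top is at (541,97).

```bash
python3 - <<'E'
from h import *
import pickle
c=pickle.load(open("w2.pkl","rb"));g=cv2.cvtColor(c["img"],cv2.COLOR_BGR2GRAY)
r=g[100:124,268:294];m=r<100
l,lab,st,ct=cv2.connectedComponentsWithStats(m.astype(np.uint8));print(st.tolist(),ct.tolist())
i=min(range(1,l),key=lambda i:np.hypot(*(ct[i]-[12.7,12])));uv=ct[i]+[268,100];H=onplane(c,[uv],.02)[0];print("hole",uv,H)
k=.7;p=onplane(c,np.array([(167,370),(556,370)])*k,.02);print("screws",p);pin=onplane(c,np.array([(541,97)])*k,.05);print("pin",pin,"dist",H-pin)
y=-.1157;Rm=np.array([[np.cos(y),-np.sin(y)],[np.sin(y),np.cos(y)]]);print("board frame hole rel to centre",Rm.T@(H[:2]-[.60007,.01068]))
q=onplane(c,np.array([(203,130),(558,137)])*k,.052);print(q)
E
```

```text
[[0, 0, 26, 24, 379], [0, 0, 26, 4, 65], [5, 5, 16, 15, 180]] [[12.408970976253299, 13.11873350923483], [12.36923076923077, 1.0615384615384615], [12.738888888888889, 11.86111111111111]]
hole [280.73888889 111.86111111] [ 0.59329335 -0.01718678  0.02      ]
screws [[ 0.46289316  0.17560423  0.02      ]
 [ 0.42854083 -0.11550882  0.02      ]]
pin [[ 0.61843178 -0.10065646  0.05      ]] dist [[-0.02513843  0.08346968 -0.03      ]]
board frame hole rel to centre [-0.00351435 -0.02846278]
[[ 0.62360463  0.09518928  0.052     ]
 [ 0.59551592 -0.10931412  0.052     ]]
```

To row units: -0.036 m is -0.72, -0.021 m is -0.42.

```bash
echo '[{"xyz": [-0.4, -0.72, -0.2]}, {"xyz": [-0.42, -0.72, -0.2]}, {"xyz": [-0.42, -0.72, 0]}, {"xyz": [-0.42, -0.72, 0]}, {"xyz": [-0.42, -0.72, 0]}, {"xyz": [-0.42, -0.72, 0]}, {"xyz": [-0.42, -0.72, 0]}, {"xyz": [-0.42, -0.72, 0]}, {}, {}]' > rows.txt && python3 shift.py rows.txt 0.06
python3 - <<'E'
from h import *
import pickle
c=cam("wrist");pickle.dump(c,open("w3.pkl","wb"))
cv2.imwrite("pics/w3.png",cv2.resize(c["img"],(800,600)))
print(env.get_state()["position"],env.get_state()["tool_rot"])
E
```

```text
t: 12.0
position: [0.391, 0.3, 0.2126]
tool_rot: [0.0, 0.998, -0.057, -0.0]
force: [0.5, 0.0, 0.0]
gripper_width: 0.0599
finger_force: 0.0
[0.39187892 0.2983673  0.21261666] [ 4.77085417e-04  9.98279937e-01 -5.86246320e-02 -3.03541713e-04]
```

View pics/w3.png

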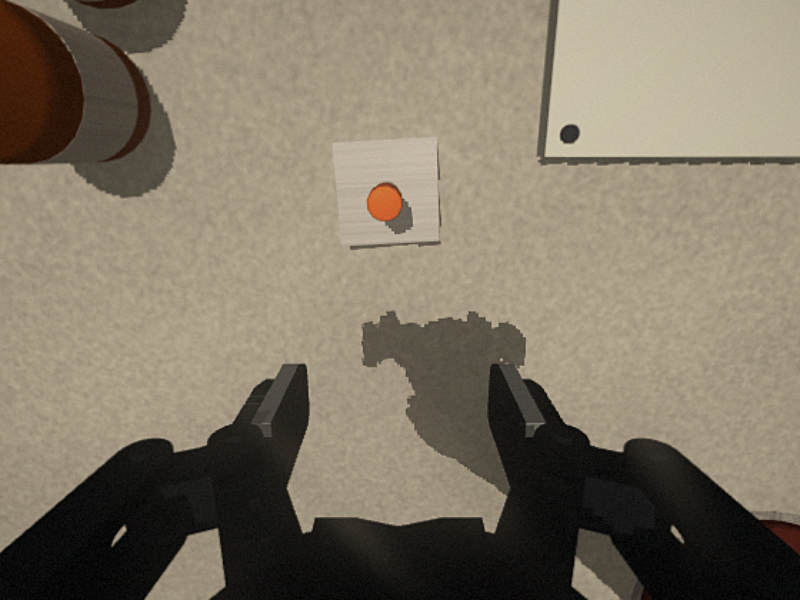

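The keeper's orange head is at (384,202), upright over its holder.

```bash
python3 - <<'E'
from h import *
import pickle
c=pickle.load(open("w3.pkl","rb"));hsv=cv2.cvtColor(c["img"],cv2.COLOR_BGR2HSV)
m=(hsv[...,0]<16)&(hsv[...,1]>170);m[:120]=0;m[170:]=0;m[:,:240]=0;m[:,300:]=0
v,u=np.nonzero(m);(cx,cy),r=cv2.minEnclosingCircle(np.c_[u,v].astype(np.float32));print(u.mean(),v.mean(),cx,cy,r)
H=onplane(c,[(cx,cy)],.1)[0];s=env.get_state();print(H)
q=np.array(s["tool_rot"]);T=R.from_quat(q[[1,2,3,0]]).as_matrix();print("tool delta to TCP at head, z .068",T.T@(np.r_[H[:2],.068]-s["position"]),s["position"])
print("holder c",onplane(c,np.array([(333,143),(437,138),(439,241),(342,244)])*.7,.03).mean(0))
E
```

```text
268.80364372469637 141.14574898785426 269.0 141.0 13.153046607971191
[0.44048269 0.30123389 0.1       ]
tool delta to TCP at head, z .068 [ 0.04801371 -0.00867872  0.14458176] [0.39187892 0.2983673  0.21261666]
holder c [0.43923613 0.30095418 0.03      ]
```

To row units: 0.04 m is 0.8, 0.035 m is 0.7.

```bash
echo '[{"xyz": [0.48, -0.08, 0]}, {"xyz": [0.48, -0.09, 0]}, {"xyz": [0, 0, 0.8]}, {"xyz": [0, 0, 0.8]}, {"xyz": [0, 0, 0.7]}, {"xyz": [0, 0, 0.58]}, {}, {}]' > rows.txt && python3 shift.py rows.txt
echo '[{}, {}, {}, {}, {}, {}]' > rows.txt && python3 shift.py rows.txt 0.0
```

```text
t: 12.85
position: [0.4416, 0.2998, 0.0693]
tool_rot: [0.0, 0.998, -0.06, -0.0]
force: [0.4, 0.2, -0.3]
gripper_width: 0.06
finger_force: 0.0
t: 13.45
position: [0.4418, 0.3014, 0.0708]
tool_rot: [-0.001, 0.998, -0.06, 0.001]
force: [-0.5, -0.3, 6.7]
gripper_width: 0.0187
finger_force: 58.4
```

To row units: -0.03 m is -0.6, 0.03 m is 0.6.

```bash
echo '[{"xyz": [0, 0, -0.2]}, {"xyz": [0, 0, -0.4]}, {"xyz": [0, 0, -0.6]}, {"xyz": [0, 0, -0.6]}, {"xyz": [0.2, 0.3, -0.2]}, {"xyz": [0.4, 0.6, 0]}, {"xyz": [0.4, 0.6, 0]}, {"xyz": [0.4, 0.6, 0]}, {"xyz": [0.4, 0.6, 0]}, {"xyz": [0.4, 0.6, 0]}, {"xyz": [0.4, 0.6, 0]}, {"xyz": [0.4, 0.6, 0]}]' > rows.txt && python3 shift.py rows.txt
echo '[{"xyz": [0.4, 0.6, 0]}, {"xyz": [0.36, 0.56, 0]}, {"xyz": [0.02, 0.3, 0]}, {}, {}, {}]' > rows.txt && python3 shift.py rows.txt
python3 - <<'E'
from h import *
import pickle
c=cam("wrist");pickle.dump(c,open("w4.pkl","wb"))
cv2.imwrite("pics/w4.png",cv2.resize(c["img"][150:420,140:420],None,fx=2.2,fy=2.2,interpolation=cv2.INTER_CUBIC))
s=env.get_state();print(s["position"],s["tool_rot"],s["force"])
E
```

```text
t: 14.65
position: [0.5631, 0.058, 0.1697]
tool_rot: [0.0, 0.998, -0.059, -0.0]
force: [0.3, 0.4, -0.4]
gripper_width: 0.0182
finger_force: 58.9
t: 15.25
position: [0.5924, -0.0146, 0.1694]
tool_rot: [-0.001, 0.998, -0.058, -0.0]
force: [-0.4, 1.2, -1.0]
gripper_width: 0.0178
finger_force: 58.9
[ 0.59253398 -0.01478239  0.16936706] [-8.45594935e-04  9.98338815e-01 -5.76093192e-02 -2.46773818e-04] [ 0.17137284 -0.86396185 -0.27188313]
```

View pics/w4.png

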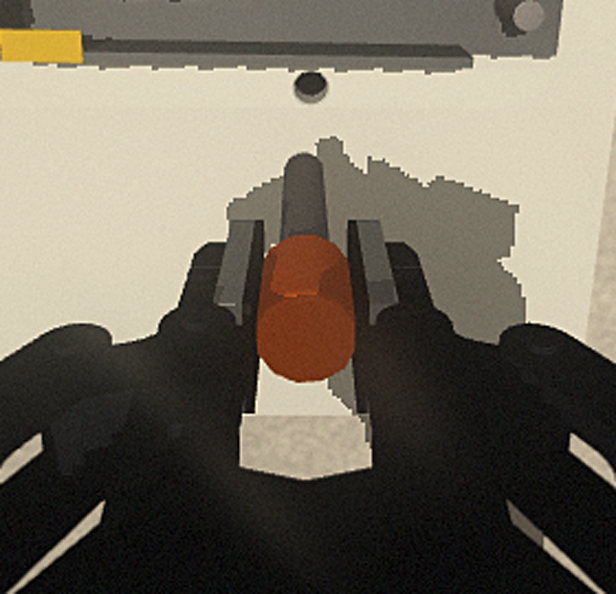

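The gripped keeper hangs straight: shank centre x≈304 and foot end y≈153 in the crop. The hole mouth is centred at (311,87) in the crop, spanning x 294–328 and y 71–103. I'll compare foot and hole in this same camera, so calibration bias cancels.

```bash
python3 - <<'E'
from h import *
import pickle
c=pickle.load(open("w4.pkl","rb"));D=np.array(c["D"])
s=env.get_state();q=np.array(s["tool_rot"]);T=R.from_quat(q[[1,2,3,0]]).as_matrix();t=s["position"]
H=onplane(c,[(311/2.2+140,87/2.2+150)],.02)[0];print("hole w",H,"tool",T.T@(H-t))
Tc=np.linalg.inv(np.array(c["tool_from_camera"]))
def proj(P): return cv2.projectPoints(np.array(P,float)@Tc[:3,:3].T+Tc[:3,3],np.zeros(3),np.zeros(3),c["K"],D)[0].reshape(-1,2)
a=np.linspace(0,2*np.pi,181)
for x in(-.004,-.002,0,.002,.004):
    o=[]
    for r,z in((.006,.0605),(.0045,.0628)):
        p=(proj(np.c_[x+r*np.cos(a),r*np.sin(a),z+0*a])-[140,150])*2.2;o+= [p[:,1].min().round(1),p[:,0].min().round(1),p[:,0].max().round(1)]
    ht=(proj(np.c_[x+.01*np.cos(a),.01*np.sin(a),-.029+0*a])-[140,150])*2.2
    print(x,o,"headtop bottom",ht[:,1].max().round(1),"x",ht[:,0].min().round(1),ht[:,0].max().round(1))
E
```

```text
hole w [ 0.59296308 -0.01761614  0.02      ] tool [0.00084036 0.00301352 0.14936179]
-0.004 [np.float64(154.5), np.float64(283.3), np.float64(322.4), np.float64(156.7), np.float64(288.4), np.float64(317.4)] headtop bottom 390.9 x 247.7 355.3
-0.002 [np.float64(148.3), np.float64(283.2), np.float64(322.5), np.float64(150.5), np.float64(288.3), np.float64(317.5)] headtop bottom 381.9 x 247.5 355.5
0 [np.float64(142.1), np.float64(283.2), np.float64(322.5), np.float64(144.3), np.float64(288.3), np.float64(317.5)] headtop bottom 372.9 x 247.2 355.7
0.002 [np.float64(135.8), np.float64(283.1), np.float64(322.6), np.float64(138.1), np.float64(288.2), np.float64(317.5)] headtop bottom 363.7 x 246.9 355.9
0.004 [np.float64(129.4), np.float64(283.0), np.float64(322.6), np.float64(131.9), np.float64(288.2), np.float64(317.5)] headtop bottom 354.5 x 246.7 356.1
```

Careful with the scale: shifts go in shares of 50 mm and turns go in units of 0.1 rad. That gives: 0.03 m is 0.6, 0.0038 m is 0.076.

```bash
echo '[{"xyz": [0.076, 0.06, 0]}, {"xyz": [0, 0, 0.6]}, {"xyz": [0, 0, 0.6]}, {"xyz": [0, 0, 0.36]}, {}, {}]' > rows.txt && python3 shift.py rows.txt
python3 - <<'E'
from h import *
import pickle
c=cam("wrist");pickle.dump(c,open("w5.pkl","wb"))
cv2.imwrite("pics/w5.png",cv2.resize(c["img"][150:290,200:360],None,fx=5,fy=5,interpolation=cv2.INTER_CUBIC)[:600])
s=env.get_state();print(s["position"],s["tool_rot"],s["force"])
E
```

```text
t: 15.9
position: [0.597, -0.0206, 0.0915]
tool_rot: [-0.0, 0.998, -0.059, 0.0]
force: [0.3, 0.4, -1.4]
gripper_width: 0.0183
finger_force: 58.8
[ 0.59755807 -0.02068257  0.09224889] [-1.73130722e-04  9.98241131e-01 -5.92737990e-02  1.10985844e-03] [ 0.10312174  0.90627089 -0.23711406]
```

View pics/w5.png

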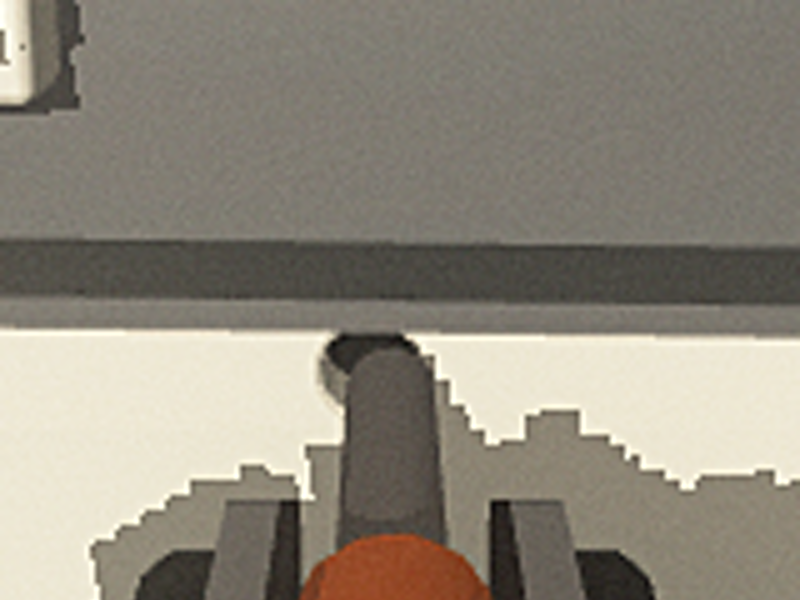

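The picture shows the foot at x 348–437 (centre 392), to the right of the hole (about 320–422, centre 372). The tool settled about 3 mm past its target in y, so I'll correct by about -2.6 mm in y and slightly back in x.

To row units: -0.0026 m is -0.052, -0.0008 m is -0.016.

```bash
echo '[{"xyz": [-0.016, -0.052, 0]}, {}, {}, {}]' > rows.txt && python3 shift.py rows.txt|grep -E "pos"
python3 - <<'E'
from h import *
c=cam("wrist");s=env.get_state();q=np.array(s["tool_rot"]);T=R.from_quat(q[[1,2,3,0]]).as_matrix();t=s["position"]
print(t,s["force"])
g=cv2.cvtColor(c["img"],cv2.COLOR_BGR2GRAY)[212:240:2,258:296]
print("\n".join(" ".join("%3d"%v for v in r) for r in g))
# predicted hole & foot outline in this frame (full px)
Tc=np.linalg.inv(np.array(c["tool_from_camera"]));a=np.linspace(0,2*np.pi,181)
def pr(P):
    p=cv2.projectPoints(P@Tc[:3,:3].T+Tc[:3,3],np.zeros(3),np.zeros(3),c["K"],np.array(c["D"]))[0].reshape(-1,2);return p.min(0).round(1),p.max(0).round(1)
for x,y in((.593,-.0176),(.595,-.0176)): print("hole",pr((np.c_[x+.007*np.cos(a),y+.007*np.sin(a),.02+0*a]-t)@T))
for x in(-.004,-.003,-.002): print("foot",x,pr(np.c_[x+.006*np.cos(a),.006*np.sin(a),.0605+0*a]))
E
```

```text
position: [0.5962, -0.0184, 0.0916]
[ 0.59612614 -0.01844649  0.09151915] [ 0.3535663  -0.51133479  0.05447416]
120 119 120 122 123 122 121 127 121 121 119 123 121 119 121 125 123 121 121 121 123 124 124 121 121 124 119 121 122 120 124 122 118 122 122 123 116 119
164 169 166 164 169 168 135 138 137 137 139 129 116 120 125 125 131 121 122 122 122 128 124 125 119 127 135 137 139 127 128 124 127 127 128 125 125 124
234 233 233 233 236 234 235 234 240 246 206 133  31  40  45  52  50  51  50  50  41  41  45  42  40  18  87 217 245 240 237 237 236 238 236 237 237 238
231 232 233 230 232 233 231 237 230 180  42  36  48  51  45  52  54  48  50  50  39  44  47  47  46  50  31  19 206 243 234 233 231 233 230 232 230 232
230 232 231 231 230 233 232 239 186 119 114  42  45  49  53  56  69  86  97  94  95  92  94  79  52  42  32  88 100 205 239 233 232 230 231 229 231 230
229 232 232 231 231 229 233 233 192 120 109 121  81  62  96  94  90  95  87  91  94  87  94  86  82  85  85 118  93 219 233 231 231 230 233 232 233 232
231 229 231 232 230 229 234 240 195 152 108 115  91  86  92  88  89  90  89 
[... 720 characters left out ...]
240 213  64  84  86  93  88  92  89  81  94  87  89  88  83  86  77  86  79  71  99 139 138 133 135 129 121 251 240
229 229 231 233 233 234 233 233 235 247 212  71  88  90  86  86  91  87  92  90  91  88  86  88  85  82  83  77  65 102 144 137 136 134 134 133 130 134
230 230 240 104 118 117 123 119 118 128  89  66  90  87  90  87  94  92  91  92  92  90  88  84  85  74  84  79  76  83 147 134 133 138 130 134 133 133
hole (array([267.1, 212.6]), array([287. , 231.3]))
hole (array([266.8, 209.9]), array([286.6, 228.7]))
foot -0.004 (array([268.8, 220.3]), array([286.6, 236.9]))
foot -0.003 (array([268.8, 218.8]), array([286.6, 235.5]))
foot -0.002 (array([268.7, 217.4]), array([286.6, 234.2]))
```

To row units: -0.0005 m is -0.01, 0.004 m is 0.08.

```bash
echo '[{"xyz": [0, -0.01, 0]}, {"xyz": [0, 0, 0.08]}, {"xyz": [0, 0, 0.08]}, {"xyz": [0, 0, 0.04]}, {}]' > rows.txt && python3 shift.py rows.txt|grep -E "pos|force: \["; echo '[{"xyz": [0, 0, 0.04]}, {"xyz": [0, 0, 0.02]}]' > rows.txt && python3 shift.py rows.txt|grep -E "pos|force: \["
```

```text
position: [0.5956, -0.0179, 0.0805]
force: [0.3, 0.4, -0.3]
position: [0.5961, -0.0179, 0.078]
force: [-0.4, -0.4, -0.9]
```

To row units: 0.003 m is 0.06.

```bash
echo '[{"xyz": [0, 0, 0.06]}, {"xyz": [0, 0, 0.06]}]' > rows.txt && python3 shift.py rows.txt|grep -E "pos|force: \["; echo '[{"xyz": [0, 0, 0.04]}, {"xyz": [0, 0, 0.02]}, {}]' > rows.txt && python3 shift.py rows.txt|grep -E "pos|force: \["
```

```text
position: [0.5961, -0.0179, 0.072]
force: [0.5, -0.1, -2.1]
position: [0.596, -0.0179, 0.0689]
force: [-0.0, -0.6, -0.3]
```

To row units: 0.001 m is 0.02, 0.0005 m is 0.01.

```bash
echo '[{"xyz": [0, 0, 0.02]}, {"xyz": [0, 0, 0.01]}, {}]' > rows.txt && python3 shift.py rows.txt|grep -E "pos|force: \["; echo '[{}, {}, {}, {}]' > rows.txt && python3 shift.py rows.txt 0.05; echo '[{"xyz": [0, 0, -0.2]}, {"xyz": [0, 0, -0.6]}, {"xyz": [0, 0, -0.8]}, {"xyz": [0, 0, -0.8]}, {"xyz": [-0.8, 0, 0]}, {"xyz": [-0.6, 0, 0]}, {}, {}, {}, {}]' > rows.txt && python3 shift.py rows.txt
python3 - <<'E'
from h import *
c=cam("wrist");P=cloud(c);hsv=cv2.cvtColor(c["img"],cv2.COLOR_BGR2HSV)
m=(hsv[...,0]<16)&(hsv[...,1]>170)&(np.hypot(P[...,0]-.593,P[...,1]+.017)<.03)&(P[...,2]>.08)
v,u=np.nonzero(m);(x,y),r=cv2.minEnclosingCircle(np.c_[u,v].astype(np.float32))
print(m.sum(),onplane(c,[(x,y)],.096),np.percentile(P[m][:,2],[10,50,90]))
print("yellow",yellow(c=c),yellow("side"))
E
```

```text
position: [0.596, -0.0179, 0.0676]
force: [-0.8, -0.5, -0.8]
t: 18.3
position: [0.5961, -0.0179, 0.0678]
tool_rot: [-0.0, 0.998, -0.06, 0.0]
force: [-0.8, 0.9, -1.2]
gripper_width: 0.0499
finger_force: 0.0
t: 19.3
position: [0.5277, -0.0097, 0.1878]
tool_rot: [-0.0, 0.998, -0.06, 0.001]
force: [-0.1, -0.0, -0.2]
gripper_width: 0.0501
finger_force: 0.0
600 [[ 0.47994469 -0.02446908  0.096     ]] [0.09590925 0.0968073  0.09780015]
yellow (np.int64(607), array([0.62893495, 0.07985834])) (np.int64(27), array([0.62602786, 0.0802868 ]))
```

```bash
python3 -c "
from plant import env; print(env.hand_in())"
```

```text
the job is handed in; nothing more can be done
None
```

The tray is pushed home and was leaned on at about 10 N for over a second, the keeper pin is fully down in its hole, and I handed the job in at about 19 s; no verdict came back, and I could not directly measure whether the tray still rests on the buffer.

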